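# Pedal into the inspection box, viewing shutter held half open

## Task

Put the bicycle pedal flat into the open drawer of the grey inspection box, let go of it and push the drawer fully home. Only then slide the sprung shutter on the box's roof to half its travel, where its tab is in line with the two small pointers on the rails, and finish while still holding it there with the gripper, because it springs shut when released. Leave the other things on the bench where they are.

Things in the scene. Friction and masses are not known exactly. Their poses are not given: they have to be found in the camera images.
- inspection_box: grey sheet-metal inspection box fixed on the bench, 220 (its x) x 200 (y) x 100 mm high, glass window in the roof. Origin: centre of its underside; z up. Its -x side is the front, where the drawer slides out; it faces roughly to the robot's right. On the roof two rails along x (tops at 110 mm, y = +-58 to 66 mm), each with a 14 mm high pointer that marks the tab's place at half travel.
- drawer (a joint): the box's shallow drawer: 0 = fully home (shut), grows as it is pulled out along the box's -x; starts about 0.14 to 0.165 m out, slides with about 1.5 N friction, hard stop at 0 (panel meets the box). The front panel is 6 mm thick, 196 mm wide, 12 to 88 mm above the bench.
- drawer_floor (a point): centre of the drawer's inner floor (top surface, 20 mm above the bench), moves with the drawer; axes as the box's. Front panel's inner face at x = -98 mm, back wall at +95 mm, side walls at y = +-88 mm, their tops 40 mm above this floor. Only the front stretch that sticks out of the box (as long as the joint value) is open from above.
- drawer_lip (a point): middle of the outer edge of the dark pull lip on the drawer's front panel (lip 100 mm wide, 10 mm high, 12 mm proud of the panel, its middle 83 mm above the bench); moves with the drawer; axes as the box's. Push here along the box's +x to shut the drawer.
- shutter (a joint): steel viewing shutter on the box's roof over the window: 0 = shut (its rest), slides along the box's +x, 0.080 m when fully open, so half travel is 0.040. A spring drives it shut: 3 N at 0, rising by 1.5 N per 10 mm (9 N at half travel, 15 N fully open); it snaps shut when let go.
- shutter_tab (a point): centre of the black upright tab in the middle of the shutter, moves with it; axes as the box's. Tab 12 mm (x) by 44 mm (y) by 34 mm high, 106 to 140 mm above the bench. It can be pushed on its -x face or pinched. The shutter plate around it is 88 x 114 mm, its top at 106 mm. The tab is in line with both rail pointers at half travel.
- pedal_centre (a point): centre (half-way up, 12 mm above its underside) of the loose bicycle pedal: black flat cage 86 mm (x) by 52 mm (y) by 24 mm high, about 0.2 kg, with a 14 mm thick steel spindle that sticks out 22 mm further at +x. Lies flat on the bench. Grasp across its 52 mm (its y).
- wrench: steel wrench, 170 mm long, lying on the bench; bystander. Origin: underside of its middle.
- oil_bottle: slim upright bottle, 44 mm across, 130 mm high; bystander. Origin: centre of its underside.
- grease_tin: squat round tin, 64 mm across, 60 mm high; bystander. Origin: centre of its underside.
- lock_ring: flat steel ring, 60 mm across, 10 mm high; bystander. Origin: centre of its underside.
Things that resemble listed ones, but are neither listed nor needed, are in the scene too. Of the things that look like the part that bears pedal_centre, take the one that is nearest to the robot's base at the start.

How it is judged:
On the way, in this order (a step that is already met when the one before it is completed fails the run):
1. the pedal lies flat on the floor of the drawer, released (x of pedal_centre in the frame of drawer_floor between -0.085 and 0.085 m and y of pedal_centre in the frame of drawer_floor between -0.08 and 0.08 m and z of pedal_centre in the frame of drawer_floor between 0.004 and 0.02 m and contact force between the fingers and pedal below 0.1 N), for 0.2 s.
2. the drawer is fully home with the pedal in it (x of pedal_centre in the frame of drawer_floor between -0.085 and 0.085 m and y of pedal_centre in the frame of drawer_floor between -0.08 and 0.08 m and z of pedal_centre in the frame of drawer_floor between 0.004 and 0.02 m and value of joint drawer below 0.005 m), for 0.2 s.
At the end, for the whole second after the job is handed in: The pedal lies flat in the drawer, the drawer is home (within 5 mm), and the gripper's fingers hold the shutter still at 40 mm of its 80 mm travel, within 7 mm, pressing on it with more than 4 N, throughout the last second (all of step 2 and value of joint shutter between 0.033 and 0.047 m and velocity of joint shutter between -0.01 and 0.01 m/s and contact force between the fingers and shutter above 4 N); the arm keeps its last pose, push and grip.
It fails at once if the shutter is opened (over 12 mm) while the drawer is not home (over 15 mm out) (value of joint drawer above 0.015 m and value of joint shutter above 0.012 m).
It fails at once if another thing on the bench is moved by more than 30 mm (distance of any of wrench, oil_bottle, grease_tin, lock_ring from where it was at the start of the episode above 0.03 m).
It also fails if it takes over 72 s, if anything falls off the work surface, if the arm or the gripper's body presses on something with over 40 N, if the wrist force passes 120 N, or if a joint passes its speed limit or range.

## Robot

A 6-joint arm with a two-finger parallel gripper is mounted at the origin on the work surface. World frame = base frame: x ahead of the robot, y to its left, z up, the work surface at z = 0. Lengths are in m, angles in rad, forces in N, time in s.
With the tool pointing down it reaches from about 0.225 to 0.875 m from the base axis. Payload 3.4 kg.
Tool frame: the origin (TCP) lies at the very end of the fingers, on their centre line; the grasp point (between the pads) lies 19 mm behind it; z points along the fingers, y is the direction in which the jaws open and shut (so a half turn about z gives the same grasp; the last joint's range is limited). The gripper opens to 85 mm and grips with 20 to 120 N. Pads are 22 mm wide; open, the fingers measure 114 mm over their backs; the gripper's body (76 mm by 85 mm) begins 54 mm behind the grasp point. The pads swing forward as they close: fully open they stand 13 mm farther back than shut.
Start: joints at [-1.41, 0.276, 1.505, -0, 1.361, -0.121], TCP at [0.16, -0.552, 0.231] pointing down, gripper open.
Joint ranges: [-2.89, 2.89], [-0.75, 2.08], [0.22, 2.7], [-1.18, 4.32], [0.11, 2.71], [-2.7, 2.7]. Speed limits (rad/s): [2.57, 2.57, 3.14, 3.14, 3.14, 3.14].

## Interface

Orientations are given as a unit quaternion [w, x, y, z].
In Python, from rig import manip, viewer, job gives the robot as it stands.
- The arm moves only by the shell command python3 -m crank 'ROWS' [OPENING] [FORCE]. ROWS is JSON, a list of rows, each a list of 6 numbers: the shift along the tool's x, y, z in m, then the turn, a rotation vector about the tool's x, y, z in degrees. In form: [[dx, dy, dz, rx, ry, rz], ...]. A call has 1 to 20 rows; each row is the pose to reach, as a shift and turn from the pose measured when the call began, along the tool's axes at that moment; what a row does not reach only later rows make up. A row lasts 1/8 s, in which the tool goes at most 62.5 mm and 10.7 degrees, less where a joint would pass 70% of its speed; a pose out of reach is approached as far as the arm can. A call with a gripper value outside its range is refused whole. OPENING is the opening, from 0 (shut) to 1 (fully open), set as the call begins (- or left out, the last holds). The fingers move at their own pace and stop on an object; FORCE is the grip in N (left out, the last holds). Time passes only in rows, so rows that repeat a pose let the fingers close. It gives the time, the measured TCP pose, the force and the opening at its end, in the units of the state.
- manip.get_state(): the state, without advancing time (a new reading comes with each control period).
- viewer.get_image(name): name is "scene" or "side" or "wrist"; returns a dict with "frame" (400x640x3 uint8, blue, green, red), "range_z" (400x640 float32, m along the optical axis (not along the pixel's ray), 0 where there is no reading), "intrinsics" (3x3 intrinsics, pixels), "D" ([k1, k2, p1, p2, k3] as OpenCV has them; the pictures are not rectified), "world_from_camera" (4x4, takes a point from camera to world coordinates); the wrist camera has in their place "mount" (4x4, takes a point from camera to tool coordinates, whose origin is the TCP and whose axes are the flange's). Camera axes: x right, y up, looking along -z (the intrinsics and any distortion apply to the point x, -y, -z); pixel columns grow to the right and rows downward; lengths in m; the calibration is good to about 2 mm. A picture is of the moment at which its call begins: read the wrist's pose just before it.
- job.sign_off(): hands the job in, once; it reports no verdict.
The state is a dict: "clock": time; "qpos": joint angles; "qd": joint speeds; "effort": joint torques, N m; "position": TCP position; "ee_rot": TCP orientation; "contact_force": force on the tool from outside, world axes, zero at the start; "moment": the same for the moment, N m; "width": finger opening in m.
Only numpy, scipy, OpenCV 4.12 (cv2) and the standard library are available. Lean on these libraries where they do the work, as an engineer would, in place of code of your own. Each camera call takes 0.05 s, during which the arm holds its last target. There are 200 camera calls.

## Working session

There is one attempt and no reset: what is moved stays moved. The work goes in short steps, Python scripts to look and compute and a shell command to move; the robot and the scene stay as the last step left them, time stands still between calls to the robot, and variables do not carry over. Pictures are saved under pics/ and viewed, about 8 in all and at most 12, crops included, and the job is handed in when it is done.

```bash
mkdir -p pics; ls
cat > h.py <<'E'
import numpy as np, cv2
from rig import manip, viewer, job
from scipy.spatial.transform import Rotation as R
def T_tool(s=None):
    s=s or manip.get_state(); q=s["ee_rot"]; T=np.eye(4)
    T[:3,:3]=R.from_quat([q[1],q[2],q[3],q[0]]).as_matrix(); T[:3,3]=s["position"]; return T
def grab(name):
    s=manip.get_state(); im=viewer.get_image(name)
    im["T"]=T_tool(s)@np.array(im["mount"]) if name=="wrist" else np.array(im["world_from_camera"])
    return im
def rays(im,px):
    p=cv2.undistortPoints(np.array(px,float).reshape(-1,1,2),np.array(im["intrinsics"]),np.array(im["D"])).reshape(-1,2)
    return np.c_[p[:,0],-p[:,1],-np.ones(len(p))]
def plane(im,px,z):
    d=rays(im,px)@im["T"][:3,:3].T; o=im["T"][:3,3]
    return o+d*((z-o[2])/d[:,2])[:,None]
def depth(im,px):
    px=np.array(px).reshape(-1,2); z=im["range_z"][px[:,1].astype(int),px[:,0].astype(int)]
    return (rays(im,px)*z[:,None])@im["T"][:3,:3].T+im["T"][:3,3]
def tool(p): # world point -> tool coords
    return np.linalg.inv(T_tool())@np.r_[p,1]
E
python3 - <<'E'
from h import *
s=manip.get_state(); print(s)
for n in ("scene","side"):
    im=grab(n); cv2.imwrite(f"pics/{n}0.png",im["frame"]); np.savez(f"pics/{n}0.npz",**{k:np.array(v) for k,v in im.items()})
    print(n,im["T"].round(3).tolist())
E
```

```text
pics
{'clock': 0.0, 'qpos': array([-1.40996718e+00,  2.76607850e-01,  1.50609994e+00,  5.86033561e-06,
        1.36067233e+00, -1.20972153e-01]), 'qd': array([-1.95596057e-03,  3.28181985e-04,  3.17690498e-04, -7.29515807e-05,
        8.29829212e-04, -1.95878207e-03]), 'effort': array([-4.65802441e-04, -4.16786349e+01, -2.45811027e+01, -2.33073166e-05,
        1.09337055e-02,  6.39469064e-07]), 'position': array([ 0.15983116, -0.55181865,  0.23044559]), 'ee_rot': array([-8.93611871e-04,  9.90089606e-01,  1.40434233e-01, -1.49449597e-05]), 'contact_force': array([-0.9896209 , -0.77536817, -0.41312758]), 'moment': array([-0.05097329, -0.01067987, -0.01016347]), 'width': 0.08534403136925793}
scene [[-0.413, -0.773, 0.482, 1.155], [0.911, -0.344, 0.229, 0.314], [-0.011, 0.534, 0.846, 1.039], [0.0, 0.0, 0.0, 1.0]]
side [[0.987, 0.1, -0.127, 0.479], [-0.161, 0.529, -0.833, -0.898], [-0.016, 0.843, 0.538, 0.731], [0.0, 0.0, 0.0, 1.0]]
```

View pics/scene0.png

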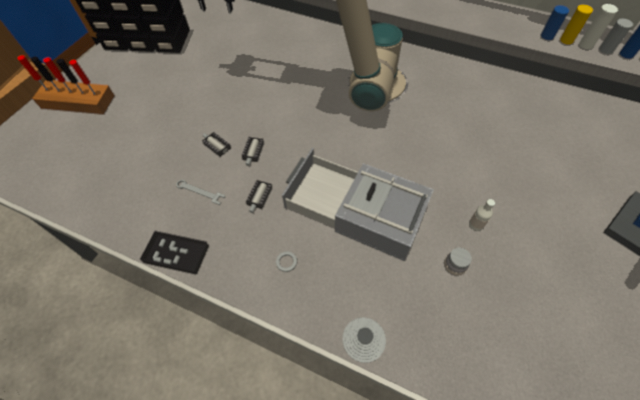

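View pics/side0.png

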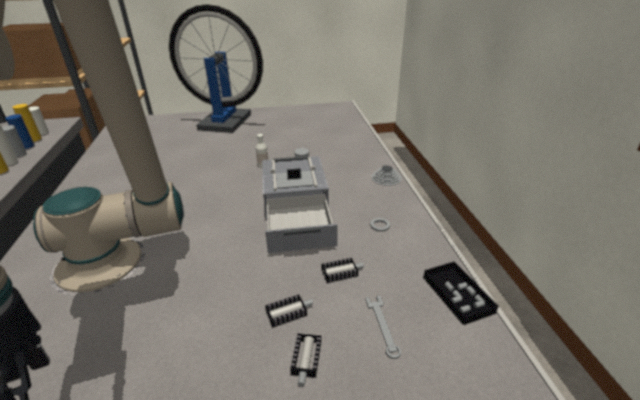

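The scene view has three pedals at px (217,144), (253,150) and (259,195). The drawer front is at (300,170), the box at (385,210) and the tab at (371,191). I'll measure the pedals and box next.

Run:
```python
from h import *
def load(n): return dict(np.load(f"pics/{n}0.npz"))
for n,cs in (("scene",[(217,144),(253,150),(259,195)]),("side",[(308,355),(289,310),(342,269)])):
    im=load(n)
    for c in cs:
        p=plane(im,[c],0.015)[0]; print(n,c,p.round(3),"r",np.hypot(*p[:2]).round(3))
im=load("scene")
# roof points by depth, heights
ys,xs=np.mgrid[100:300:1,260:460:1]; px=np.c_[xs.ravel(),ys.ravel()]
P=depth(im,px); 
m=(P[:,2]>.09)&(P[:,2]<.114)
mm=np.zeros(ys.shape,np.uint8); mm.ravel()[m]=255
nl,l,st,ce=cv2.connectedComponentsWithStats(mm); k=1+st[1:,4].argmax(); sel=(l==k).ravel()
r=cv2.minAreaRect(P[sel][:,:2].astype(np.float32)); print("roof",r,sel.sum())
t=(P[:,2]>.118)&(P[:,2]<.16); print("above118",[ (P[t].mean(0).round(3)),t.sum()])
f=(P[:,2]>.06)&(P[:,2]<.095)&(px[:,0]<320); print("panel",cv2.minAreaRect(P[f][:,:2].astype(np.float32)),f.sum())
# pedals pca on height
ys,xs=np.mgrid[125:220,195:280]; px=np.c_[xs.ravel(),ys.ravel()]
P=depth(im,px); mm=np.zeros(ys.shape,np.uint8); mm.ravel()[(P[:,2]>.010)&(P[:,2]<.04)]=255
nl,l,st,ce=cv2.connectedComponentsWithStats(mm)
for k in range(1,nl):
    if st[k,4]>60: print("ped",ce[k]+[195,125],cv2.minAreaRect(P[(l==k).ravel()][:,:2].astype(np.float32)),st[k,4])
```

```text
scene (217, 144) [ 0.523 -0.388  0.015] r 0.651
scene (253, 150) [ 0.496 -0.263  0.015] r 0.561
scene (259, 195) [ 0.645 -0.156  0.015] r 0.663
side (308, 355) [ 0.524 -0.394  0.015] r 0.656
side (289, 310) [ 0.497 -0.27   0.015] r 0.565
side (342, 269) [ 0.646 -0.158  0.015] r 0.665
roof ((0.5614309310913086, 0.21875986456871033), (0.22004611790180206, 0.2057773470878601), 88.6974105834961) 4734
above118 [array([0.389, 0.117, 0.131]), np.int64(232)]
panel ((0.5703943967819214, -0.042146921157836914), (0.22241075336933136, 0.10731807351112366), 24.844884872436523) 459
ped [215.05491329 142.78612717] ((0.5202289819717407, -0.4025910496711731), (0.10995690524578094, 0.05489498749375343), 74.16656494140625) 346
ped [251.84168865 149.00527704] ((0.5006458759307861, -0.26639148592948914), (0.11427426338195801, 0.05758406221866608), 14.476726531982422) 379
ped [258.657277   194.31690141] ((0.6501440405845642, -0.1569935381412506), (0.10942281037569046, 0.05529996380209923), 7.160266399383545) 426
```

```bash
python3 -m crank '[[0.05,-0.022,0,0,0,0],[0.1,-0.045,0,0,0,0],[0.15,-0.067,0,0,0,0],[0.2,-0.09,0,0,0,0],[0.25,-0.112,0,0,0,0],[0.3,-0.135,0,0,0,0],[0.35,-0.157,0,0,0,0],[0.403,-0.18,0,0,0,0],[0.403,-0.18,0,0,0,-1.6],[0.403,-0.18,0,0,0,-1.6]]' 1
python3 - <<'E'
from h import *
im=grab("wrist"); cv2.imwrite("pics/w1.png",im["frame"]); np.savez("pics/w1.npz",**{k:np.array(v) for k,v in im.items()})
print(np.array(im["mount"]).round(3).tolist())
E
```

```text
clock: 1.35
position: [0.4964, -0.2668, 0.2304]
ee_rot: [-0.001, 0.988, 0.155, -0.001]
contact_force: [-0.1, -0.4, 0.7]
width: 0.0854
[[0.0, 0.953, 0.302, 0.078], [1.0, 0.0, -0.0, 0.0], [-0.0, 0.302, -0.953, -0.143], [0.0, 0.0, 0.0, 1.0]]
```

View pics/w1.png

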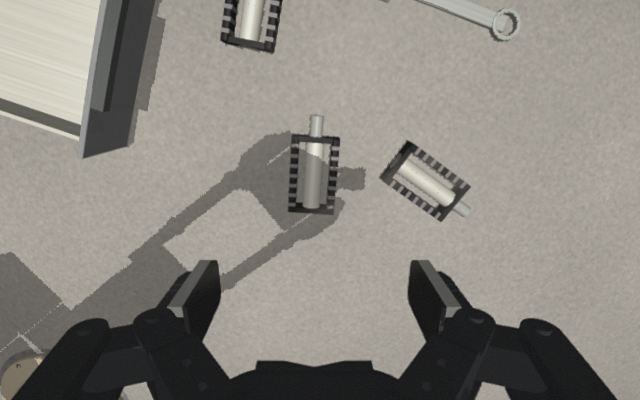

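The wrist view shows the target cage with corners near (293,134), (340,138), (334,214) and (289,210), and its spindle at (317,118). The jaws straddle it, and the drawer panel's end is at upper left.

Run:
```python
from h import *
im=dict(np.load("pics/w1.npz"))
c=plane(im,[(293,134),(340,138),(334,214),(289,210)],0.022); m=c.mean(0)
ax=c[0]+c[1]-c[2]-c[3]; print(c.round(3).tolist(),m.round(4),np.degrees(np.arctan2(ax[1],ax[0])))
s=plane(im,[(317,118)],0.018)[0]-m; print("spindle yaw",np.degrees(np.arctan2(s[1],s[0])))
T=T_tool(); print("tool yaw",np.degrees(np.arctan2(T[1,0],T[0,0])),tool(m))
```

```text
[[0.529, -0.233, 0.022], [0.54, -0.282, 0.022], [0.457, -0.304, 0.022], [0.446, -0.253, 0.022]] [ 0.4928 -0.268   0.022 ] 14.134305908524226
spindle yaw 14.796989284991882
tool yaw 17.70916417933852 [-3.03497243e-03  1.34348959e-04  2.08518259e-01  1.00000000e+00]
```

```bash
python3 -m crank '[[-0.003,0,0.05,0,0,3.4],[-0.003,0,0.1,0,0,3.4],[-0.003,0,0.15,0,0,3.4],[-0.003,0,0.19,0,0,3.4],[-0.003,0,0.215,0,0,3.4],[-0.003,0,0.224,0,0,3.4],[-0.003,0,0.224,0,0,3.4]]'
python3 -m crank '[[0,0,0,0,0,0],[0,0,0,0,0,0],[0,0,0,0,0,0],[0,0,0,0,0,0],[0,0,0,0,0,0],[0,0,0,0,0,0]]' 0 60
python3 -m crank '[[0,0,-0.03,0,0,0],[0,0,-0.08,0,0,0],[0,0,-0.14,0,0,0],[0,0,-0.2,0,0,0],[0,0,-0.24,0,0,0],[0,0,-0.24,0,0,0]]'
python3 - <<'E'
from h import *
im=grab("scene"); cv2.imwrite("pics/s2.png",cv2.resize(im["frame"][100:280,180:460],None,fx=2.5,fy=2.5))
E
```

```text
clock: 2.28
position: [0.4922, -0.2687, 0.0066]
ee_rot: [-0.001, 0.992, 0.124, -0.001]
contact_force: [-0.2, 0.4, 0.2]
width: 0.0854
clock: 3.02
position: [0.493, -0.2694, 0.0081]
ee_rot: [0.0, 0.992, 0.124, 0.0]
contact_force: [-0.9, -0.0, 6.3]
width: 0.05
clock: 3.78
position: [0.4946, -0.2703, 0.2523]
ee_rot: [0.003, 0.992, 0.124, 0.003]
contact_force: [0.3, 0.4, -1.3]
width: 0.05
```

```bash
python3 -m crank '[[0.02,-0.03,0,0,0,-10],[0.04,-0.06,0,0,0,-20],[0.06,-0.09,0,0,0,-30],[0.08,-0.12,0,0,0,-40],[0.1,-0.15,0,0,0,-50],[0.119,-0.187,0,0,0,-60],[0.119,-0.187,0,0,0,-70],[0.119,-0.187,0,0,0,-75],[0.119,-0.187,0,0,0,-75],[0.119,-0.187,0,0,0,-75]]'
python3 - <<'E'
from h import *
im=grab("wrist"); cv2.imwrite("pics/w2.png",im["frame"]); np.savez("pics/w2.npz",**{k:np.array(v) for k,v in im.items()})
E
```

```text
clock: 5.08
position: [0.562, -0.0588, 0.2481]
ee_rot: [0.001, 0.712, 0.702, -0.0]
contact_force: [-0.7, 0.5, -1.4]
width: 0.0498
```

View pics/w2.png

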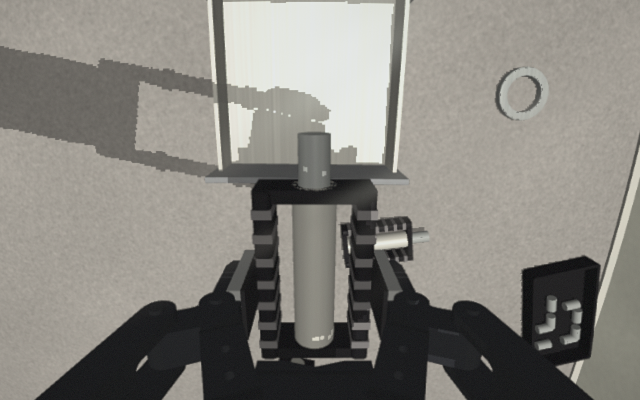

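The pedal is held level, with its spindle at (314,135). The drawer panel's top runs from (207,178) to (409,181), and the side walls are at x≈215 and 400.

Run:
```python
from h import *
im=dict(np.load("pics/w2.npz"))
print("panel outer top",plane(im,[(207,179),(409,182)],0.088).round(4).tolist())
print("walls top z.06",plane(im,[(222,100),(398,100)],0.06).round(4).tolist())
for r in (2,30,60,100,140,160,164,168,172,176,180,184,188): 
    print(r,depth(im,[(211,r),(270,r),(360,r),(404,r)])[:,1:].round(3).tolist())
# floor edge extents
print("pedal corner depth",depth(im,[(265,190),(365,190),(272,350),(352,350)]).round(3).tolist())
# box front from scene depth: roof & front panel line
s=dict(np.load("pics/scene0.npz"))
ys,xs=np.mgrid[100:300,260:460]; px=np.c_[xs.ravel(),ys.ravel()]; P=depth(s,px)
ro=P[(P[:,2]>.095)&(P[:,2]<.114)&(P[:,1]>.05)]
print("roof pct",np.percentile(ro,[0.5,2,50,98,99.5],axis=0).round(3).tolist())
pa=P[(P[:,2]>.07)&(P[:,2]<.093)&(P[:,1]<.03)&(P[:,1]>-.1)&(P[:,0]>.44)&(P[:,0]<.68)]
print("panel",len(pa),np.percentile(pa,[1,50,99],axis=0).round(3).tolist(),np.polyfit(pa[:,0],pa[:,1],1))
tb=P[(P[:,2]>.122)&(P[:,2]<.142)&(P[:,0]>.5)&(P[:,0]<.63)&(P[:,1]>.1)]
print("tab",len(tb),np.percentile(tb,[1,50,99],axis=0).round(3).tolist())
```

```text
panel outer top [[0.4612, -0.0545, 0.088], [0.6545, -0.0603, 0.088]]
walls top z.06 [[0.4749, 0.0176, 0.06], [0.6464, 0.0151, 0.06]]
2 [[0.105, 0.06], [0.113, 0.021], [0.112, 0.019], [0.103, 0.057]]
30 [[0.081, 0.06], [0.087, 0.019], [0.085, 0.021], [0.078, 0.062]]
60 [[0.055, 0.06], [0.057, 0.02], [0.056, 0.02], [0.052, 0.06]]
100 [[0.018, -0.001], [0.016, 0.021], [0.015, 0.02], [0.014, 0.0]]
140 [[-0.028, 0.0], [-0.027, 0.02], [-0.028, 0.021], [-0.032, -0.001]]
160 [[-0.052, -0.001], [-0.05, 0.019], [-0.051, 0.02], [-0.056, -0.0]]
164 [[-0.057, -0.001], [-0.053, 0.026], [-0.056, 0.02], [-0.061, -0.001]]
168 [[-0.062, 0.001], [-0.053, 0.048], [-0.056, 0.042], [-0.065, 0.001]]
172 [[-0.052, 0.069], [-0.053, 0.068], [-0.055, 0.064], [-0.071, 0.0]]
176 [[-0.052, 0.086], [-0.054, 0.084], [-0.055, 0.081], [-0.056, 0.08]]
180 [[-0.056, 0.088], [-0.017, 0.246], [-0.018, 0.245], [-0.058, 0.088]]
184 [[-0.082, 0.0], [-0.017, 0.252], [-0.018, 0.252], [-0.062, 0.089]]
188 [[-0.087, 0.001], [-0.017, 0.259], [-0.018, 0.259], [-0.091, 0.0]]
pedal corner depth [[0.544, -0.017, 0.262], [0.585, -0.018, 0.262], [0.542, -0.097, 0.264], [0.581, -0.099, 0.263]]
roof pct [[0.228, 0.077, 0.096], [0.464, 0.112, 0.097], [0.572, 0.225, 0.102], [0.66, 0.325, 0.112], [0.663, 0.328, 0.113]]
panel 336 [[0.462, -0.074, 0.071], [0.561, -0.059, 0.087], [0.651, -0.052, 0.093]] [-0.02250294 -0.04782211]
tab 79 [[0.501, 0.169, 0.123], [0.567, 0.176, 0.138], [0.625, 0.216, 0.142]]
```

```bash
python3 -m crank '[[0.04,-0.001,0,0,0,0.7],[0.083,-0.002,0,0,0,0.7],[0.083,-0.002,0.05,0,0,0.7],[0.083,-0.002,0.1,0,0,0.7],[0.083,-0.002,0.15,0,0,0.7],[0.083,-0.002,0.18,0,0,0.7],[0.083,-0.002,0.2,0,0,0.7],[0.083,-0.002,0.212,0,0,0.7],[0.083,-0.002,0.218,0,0,0.7],[0.083,-0.002,0.218,0,0,0.7]]'
```

```text
clock: 6.38
position: [0.5619, 0.0236, 0.0305]
ee_rot: [0.001, 0.717, 0.698, -0.0]
contact_force: [0.8, -0.2, -0.3]
width: 0.0504
```

```bash
python3 -m crank '[[0,0,0.002,0,0,0],[0,0,0.002,0,0,0],[0,0,0.002,0,0,0]]'
python3 -m crank '[[0,0,0,0,0,0],[0,0,0,0,0,0],[0,0,0,0,0,0],[0,0,0,0,0,0]]' 1
python3 -m crank '[[0,0,-0.04,0,0,0],[0,0,-0.09,0,0,0],[0,0,-0.14,0,0,0],[0,0,-0.2,0,0,0],[-0.05,0,-0.2,0,0,0],[-0.11,0,-0.2,0,0,0],[-0.17,0,-0.2,0,0,0],[-0.17,0,-0.2,0,0,0]]'
python3 - <<'E'
from h import *
im=grab("wrist"); cv2.imwrite("pics/w3.png",im["frame"]); np.savez("pics/w3.npz",**{k:np.array(v) for k,v in im.items()})
E
```

```text
clock: 6.75
position: [0.5621, 0.0236, 0.0289]
ee_rot: [0.001, 0.717, 0.698, 0.0]
contact_force: [-0.0, -0.6, -1.0]
width: 0.05
clock: 7.25
position: [0.5621, 0.0237, 0.0289]
ee_rot: [0.001, 0.717, 0.698, 0.0]
contact_force: [-0.3, -0.3, 0.4]
width: 0.0859
clock: 8.25
position: [0.5569, -0.1502, 0.229]
ee_rot: [0.002, 0.718, 0.696, -0.0]
contact_force: [0.1, 0.7, -0.5]
width: 0.0855
```

View pics/w3.png

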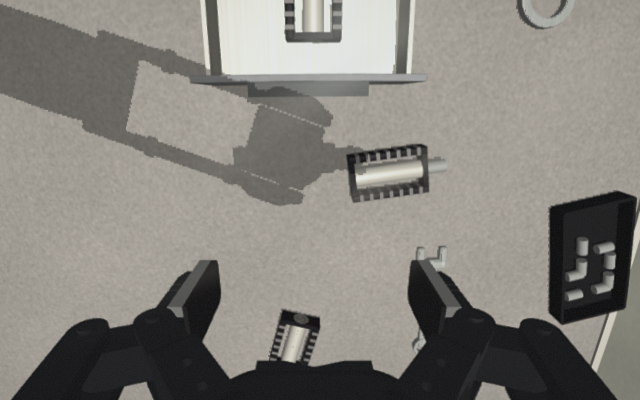

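The pedal lies flat in the drawer, with its near end at (313,38). The lip's outer edge runs from (247,95) to (369,95).

```bash
python3 - <<'E'
from h import *
im=dict(np.load("pics/w3.npz"))
print(plane(im,[(247,95),(369,95)],0.088).round(4).tolist(),"pedal near edge",plane(im,[(286,40),(341,40)],0.042).round(4).tolist(), depth(im,[(290,38),(338,38)]).round(3).tolist())
E
python3 -m crank '[[0,0,0.05,0,0,0],[0,0,0.1,0,0,0],[0,0,0.14,0,0,0],[0,0,0.157,0,0,0],[0,0,0.157,0,0,0]]' 0 60
python3 -m crank '[[0.02,0,0,0,0,0],[0.04,0,0,0,0,0],[0.055,0,0,0,0,0],[0.065,0,0,0,0,0],[0.08,0,0,0,0,0],[0.095,0,0,0,0,0],[0.11,0,0,0,0,0],[0.125,0,0,0,0,0],[0.14,0,0,0,0,0],[0.155,0,0,0,0,0],[0.17,0,0,0,0,0],[0.185,0,0,0,0,0],[0.2,0,0,0,0,0],[0.21,0,0,0,0,0],[0.215,0,0,0,0,0],[0.215,0,0,0,0,0]]'
```

```text
[[0.5056, -0.0694, 0.088], [0.6068, -0.0727, 0.088]] pedal near edge [[0.537, -0.0212, 0.042], [0.5879, -0.0228, 0.042]] [[0.541, -0.02, 0.044], [0.585, -0.021, 0.045]]
clock: 8.93
position: [0.5559, -0.146, 0.0704]
ee_rot: [-0.001, 0.717, 0.697, -0.0]
contact_force: [-0.3, 0.2, -0.1]
width: -0.0003
clock: 10.92
position: [0.5621, 0.0696, 0.0704]
ee_rot: [-0.001, 0.717, 0.697, -0.0]
contact_force: [0.0, 1.0, 0.2]
width: 0.0001
```

```bash
for i in 1; do python3 -m crank '[[0.003,0,0,0,0,0],[0.006,0,0,0,0,0],[0.009,0,0,0,0,0],[0.012,0,0,0,0,0],[0.012,0,0,0,0,0]]'; done
python3 - <<'E'
from h import *
im=grab("scene"); cv2.imwrite("pics/s4.png",cv2.resize(im["frame"][110:290,260:460],None,fx=3,fy=3,interpolation=cv2.INTER_CUBIC))
np.savez("pics/s4.npz",**{k:np.array(v) for k,v in im.items()})
E
```

```text
clock: 11.55
position: [0.5624, 0.0793, 0.0704]
ee_rot: [0.0, 0.717, 0.697, -0.002]
contact_force: [-0.3, -8.6, 0.7]
width: -0.0001
```

View pics/s4.png

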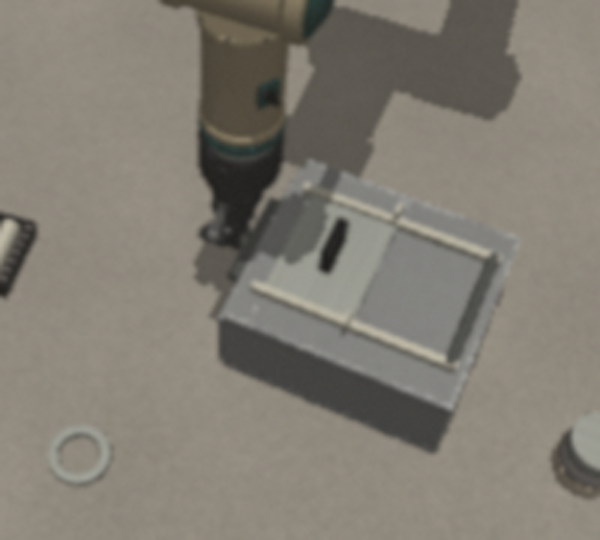

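The drawer looks shut against the box. The tab is near (333,245) in the crop, with the pointers at (398,213) and (345,320). A slightly harder push will confirm the hard stop.

```bash
python3 -m crank '[[0.004,0,0,0,0,0],[0.006,0,0,0,0,0],[0.006,0,0,0,0,0]]'
python3 -m crank '[[-0.03,0,0,0,0,0],[-0.08,0,0,0,0,0],[-0.12,0,-0.05,0,0,0],[-0.12,0,-0.11,0,0,0],[-0.1,0,-0.16,0,0,0],[-0.1,0,-0.16,0,0,0]]' 0.6
python3 - <<'E'
from h import *
im=grab("wrist"); cv2.imwrite("pics/w5.png",im["frame"]); np.savez("pics/w5.npz",**{k:np.array(v) for k,v in im.items()})
E
```

```text
clock: 11.98
position: [0.5624, 0.0793, 0.0705]
ee_rot: [0.004, 0.715, 0.699, -0.006]
contact_force: [-0.8, -18.9, 1.5]
width: 0.0003
clock: 12.72
position: [0.5633, -0.0174, 0.2368]
ee_rot: [0.008, 0.715, 0.699, -0.002]
contact_force: [0.1, -1.0, -0.4]
width: 0.0515
```

View pics/w5.png

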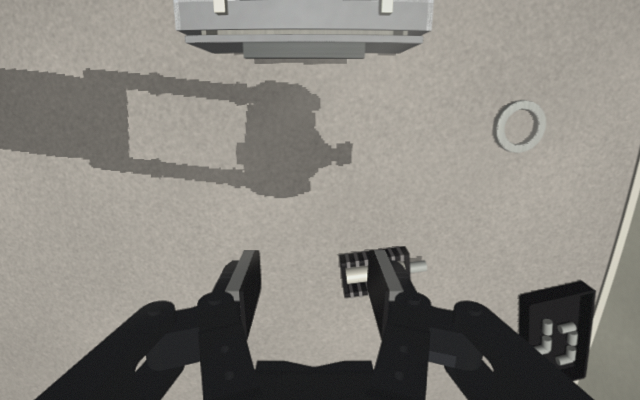

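```bash
python3 -m crank '[[0.03,0,-0.02,0,0,0],[0.06,0,-0.03,0,0,0],[0.06,0,-0.03,0,0,0],[0.06,0,-0.03,0,0,0]]' 0.6
python3 - <<'E'
from h import *
im=dict(np.load("pics/w5.npz"))
for c in (240,380):
  print([depth(im,[(c,r)])[0,1:].round(3).tolist() for r in (20,24,28,30,32,34,36,38,40,42)])
im=grab("wrist"); cv2.imwrite("pics/w6.png",im["frame"]); np.savez("pics/w6.npz",**{k:np.array(v) for k,v in im.items()})
E
```

```text
clock: 13.28
position: [0.5621, 0.0423, 0.2613]
ee_rot: [0.005, 0.715, 0.699, -0.006]
contact_force: [-0.1, 0.1, 0.1]
width: 0.0511
[[0.118, 0.1], [0.115, 0.1], [0.112, 0.101], [0.124, 0.02], [0.122, 0.02], [0.12, 0.02], [0.108, 0.088], [0.107, 0.087], [0.105, 0.088], [0.104, 0.085]]
[[0.115, 0.099], [0.112, 0.1], [0.109, 0.1], [0.121, 0.02], [0.119, 0.021], [0.107, 0.087], [0.105, 0.087], [0.104, 0.088], [0.102, 0.089], [0.101, 0.088]]
```

View pics/w6.png

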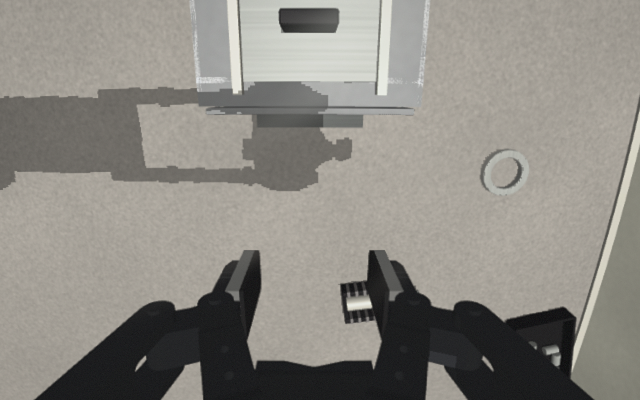

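The drawer panel is flush with the box front (depth agrees within about 2 mm). The tab's top is at (279–339, 8–22). I'll move forward to see the tab and pointers together.

```bash
python3 -m crank '[[0.03,0,0,0,0,0],[0.06,0,0,0,0,0],[0.07,0,0,0,0,0],[0.07,0,0,0,0,0]]'
python3 - <<'E'
from h import *
im=grab("wrist"); cv2.imwrite("pics/w7.png",im["frame"]); np.savez("pics/w7.npz",**{k:np.array(v) for k,v in im.items()})
E
```

```text
clock: 13.82
position: [0.5637, 0.1115, 0.2599]
ee_rot: [0.005, 0.715, 0.699, -0.006]
contact_force: [0.6, -0.6, 0.9]
width: 0.0511
```

View pics/w7.png

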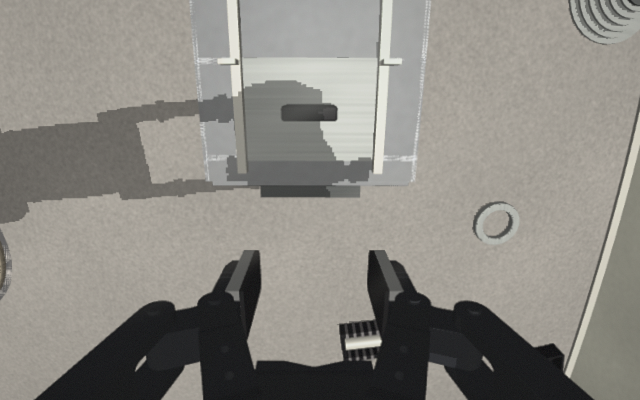

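The tab is at (281–338, 104–121), with the pointers at (228,61) and (391,61).

Run:
```python
from h import *
im=dict(np.load("pics/w7.npz"))
ys,xs=np.mgrid[45:180,190:430]; px=np.c_[xs.ravel(),ys.ravel()]; P=depth(im,px); u=px[:,0]
t=(P[:,2]>.134)&(P[:,2]<.146)&(u>270)&(u<345); 
print("tab",t.sum(),cv2.minAreaRect(P[t][:,:2].astype(np.float32)),P[t][:,2].mean(), px[t].min(0),px[t].max(0))
for a,b in((212,243),(378,406)):
    m=(P[:,2]>.115)&(P[:,2]<.13)&(u>a)&(u<b); print("ptr",m.sum(),P[m].mean(0).round(4),P[m].min(0).round(3),P[m].max(0).round(3),px[m].min(0),px[m].max(0))
print(manip.get_state()["position"]); T=T_tool(); print(T.round(3).tolist())
```

```text
tab 889 ((0.5619487166404724, 0.17496207356452942), (0.011631814762949944, 0.04305122420191765), 88.62269592285156) 0.1401038097539292 [281 106] [336 121]
ptr 104 [0.4983 0.2168 0.1233] [0.49  0.215 0.115] [0.505 0.219 0.126] [217  58] [237  64]
ptr 133 [0.6282 0.2135 0.1227] [0.622 0.212 0.115] [0.636 0.216 0.126] [381  58] [401  64]
[0.56378374 0.11104759 0.26005612]
[[0.024, 1.0, -0.002, 0.564], [1.0, -0.024, -0.016, 0.111], [-0.016, -0.002, -1.0, 0.26], [0.0, 0.0, 0.0, 1.0]]
```

```bash
python3 -m crank '[[0.02,-0.001,0,0,0,-10],[0.04,-0.002,0,0,0,-20],[0.064,-0.003,0,0,0,-30],[0.064,-0.003,0,0,0,-40],[0.064,-0.003,0,0,0,-50],[0.064,-0.003,0,0,0,-60],[0.064,-0.003,0,0,0,-70],[0.064,-0.003,0,0,0,-80],[0.064,-0.003,0,0,0,-90],[0.064,-0.003,0,0,0,-90],[0.064,-0.003,0,0,0,-90]]' 0.6
python3 - <<'E'
from h import *
T=T_tool(); print(T.round(4).tolist(), tool([.562,.175,.113]))
E
```

```text
clock: 15.25
position: [0.5624, 0.1743, 0.259]
ee_rot: [-0.001, 0.014, 1.0, -0.008]
contact_force: [-0.6, 0.1, -0.3]
width: 0.0516
[[-0.9996, 0.027, -0.0023, 0.5624], [0.0271, 0.9995, -0.016, 0.1743], [0.0018, -0.016, -0.9999, 0.259], [0.0, 0.0, 0.0, 1.0]] [1.92220466e-04 2.98787908e-03 1.46013642e-01 1.00000000e+00]
```

```bash
python3 -m crank '[[0,0.003,0.05,-0.9,0,0],[0,0.003,0.1,-0.9,0,0],[0,0.003,0.13,-0.9,0,0],[0,0.003,0.142,-0.9,0,0],[0,0.003,0.145,-0.9,0,0],[0,0.003,0.145,-0.9,0,0]]'
python3 -m crank '[[0,0,0,0,0,0],[0,0,0,0,0,0],[0,0,0,0,0,0],[0,0,0,0,0,0],[0,0,0,0,0,0],[0,0,0,0,0,0]]' 0 80
```

```text
clock: 16.0
position: [0.5632, 0.1752, 0.1152]
ee_rot: [0.0, 0.014, 1.0, 0.0]
contact_force: [0.3, -0.0, -0.8]
width: 0.0512
clock: 16.75
position: [0.5638, 0.1752, 0.1164]
ee_rot: [0.001, 0.014, 1.0, 0.0]
contact_force: [-1.1, -0.4, 6.1]
width: 0.0103
```

```bash
python3 -m crank '[[0,0.006,0,0,0,0],[0,0.013,0,0,0,0],[0,0.02,0,0,0,0],[0,0.027,0,0,0,0],[0,0.034,0,0,0,0],[0,0.04,0,0,0,0],[0,0.042,0,0,0,0],[0,0.042,0,0,0,0],[0,0.042,0,0,0,0],[0,0.042,0,0,0,0]]'
python3 - <<'E'
from h import *
print(manip.get_state()["position"])
im=grab("scene"); np.savez("pics/s8.npz",**{k:np.array(v) for k,v in im.items()})
a=cv2.resize(im["frame"][130:270,270:450],None,fx=4,fy=4,interpolation=cv2.INTER_CUBIC); cv2.imwrite("pics/s8.png",a)
w=grab("wrist"); np.savez("pics/w8.npz",**{k:np.array(v) for k,v in w.items()}); cv2.imwrite("pics/w8.png",w["frame"])
E
```

```text
clock: 18.0
position: [0.5648, 0.215, 0.1164]
ee_rot: [0.001, 0.013, 1.0, -0.002]
contact_force: [-1.0, -8.2, 3.6]
width: 0.0103
[0.56475109 0.21501486 0.11641814]
```

View pics/w8.png

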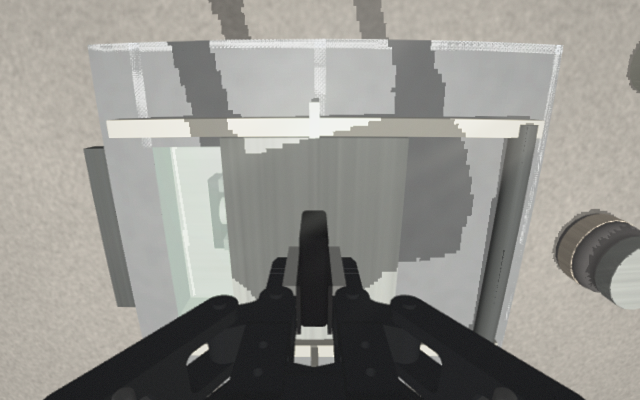

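View pics/s8.png

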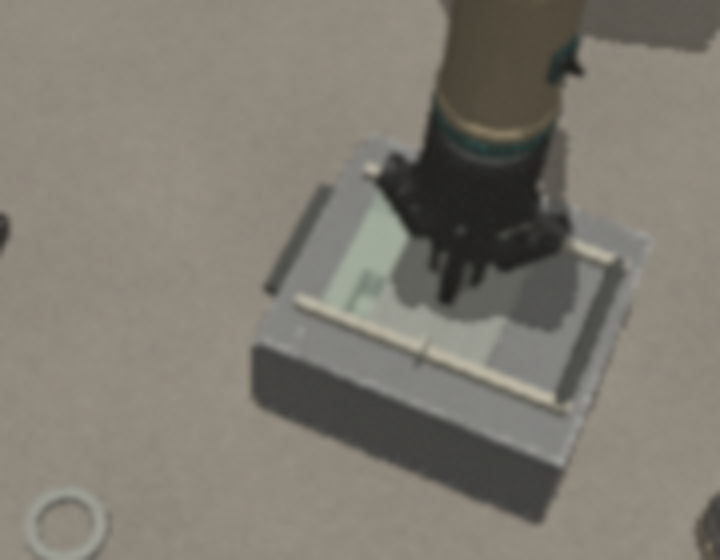

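In the wrist view the tab (x≈314) is in line with the pointer (314,118). The drawer lip is close against the box at left, and the pedal shows through the window. One last numeric check, then I'll hand in.

Run:
```python
from h import *
im=dict(np.load("pics/w8.npz"))
ys,xs=np.mgrid[0:400,0:640]; px=np.c_[xs.ravel(),ys.ravel()]; P=depth(im,px); u,v=px.T
t=(P[:,2]>.136)&(P[:,2]<.144)&(u>295)&(u<335)&(v<245)&(v>205); print("tab y",(P[t][:,1].min()+P[t][:,1].max())/2,P[t].mean(0))
q=(P[:,2]>.117)&(P[:,2]<.13)&(v<140)&(u>300)&(u<330); print("ptr",P[q].mean(0))
for r in (180,230,280): print([depth(im,[(c,r)])[0].round(3).tolist() for c in range(90,140,6)])
s=manip.get_state(); print(s["clock"],s["position"],s["contact_force"],abs(s["qd"]).max())
```

```text
tab y 0.2154179090989325 [0.54236853 0.21544621 0.13920336]
ptr [0.49689409 0.21675218 0.12425758]
[[0.528, 0.092, 0.089], [0.528, 0.095, 0.088], [0.528, 0.099, 0.089], [0.528, 0.102, 0.088], [0.525, 0.114, 0.1], [0.526, 0.117, 0.1], [0.525, 0.121, 0.102], [0.526, 0.123, 0.1], [0.525, 0.127, 0.101]]
[[0.594, 0.015, -0.001], [0.593, 0.021, 0.0], [0.558, 0.092, 0.089], [0.558, 0.095, 0.088], [0.558, 0.099, 0.088], [0.553, 0.111, 0.101], [0.553, 0.115, 0.101], [0.553, 0.118, 0.1], [0.553, 0.121, 0.1]]
[[0.643, 0.003, 0.001], [0.644, 0.009, 0.0], [0.643, 0.015, 0.001], [0.644, 0.021, 0.0], [0.591, 0.091, 0.088], [0.591, 0.095, 0.088], [0.591, 0.1, 0.089], [0.583, 0.112, 0.101], [0.584, 0.114, 0.1]]
18.1 [0.5647686  0.2150329  0.11642961] [-0.7210517  -8.62785291  3.75151306] 0.0016288234515662477
```

The tab is at y 0.2154. The pointer line at its x of about 0.542 is at 0.2157, so they agree to within 1 mm. The lip is at 0.091, as expected for a shut drawer, and the arm is still with about 8.6 N of spring load.

```bash
python3 -c "
from rig import job; print(job.sign_off())"
```

```text
the job is handed in; nothing more can be done
None
```

The job is handed in at about 18 s on the clock. The pedal is in the drawer, the drawer is shut, and the gripper is holding the shutter at half travel. `sign_off` gave no verdict.

- **Pedal:** I took the one nearest the base, at (0.493, -0.268), laid it flat on the drawer floor and let go. The picture afterwards showed it flat in the drawer, and it was visible through the window after the drawer was shut.
- **Drawer:** I pushed it in until it met the stop, and it did not move under 19 N. Depth readings put the panel flush with the box to within about 2–3 mm.
- **Shutter:** I pinched the tab at a set grip of 80 N and slid it to half travel. The tab centre read y = 0.2154 m, and the pointer line read 0.2157 m there. The arm was still, with about 8.6 N of spring load, which fits the 9 N expected.
- **Other things:** I touched none of them on purpose, but I did not measure their positions again at the end.

None of the checks failed or disagreed.

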